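# Raise the car barrier with the override key

### The arm

A 6-joint arm with a two-finger parallel gripper is mounted at the origin on the work surface. World frame = base frame: x ahead of the robot, y to its left, z up, the work surface at z = 0. Lengths are in m, angles in rad, forces in N, time in s.
With the tool pointing down it reaches from about 0.275 to 0.75 m from the base axis. Payload 10.2 kg.
Tool frame: the origin (TCP) lies at the very end of the fingers, on their centre line; the grasp point (between the pads) lies behind it (r.grasp_offset is the z of the grasp point in the tool frame, in m); z points along the fingers, y is the line along which they close (so a half turn about z gives the same grasp; the last joint's range is limited). The gripper opens to 88 mm and grips with 3 to 60 N. Pads are 18 mm wide; open, the fingers measure 123 mm over their backs; the gripper's body (75 mm by 187 mm) begins 45 mm behind the grasp point.
Start: joints at [0.883, 0.313, 1.498, -0, 1.331, -0.223], TCP at [0.235, 0.469, 0.239] pointing down, gripper open.
Joint ranges: [-2.94, 2.94], [-0.97, 2.17], [0.19, 2.56], [-1.23, 4.37], [0.02, 3.11], [-2.88, 2.88]. Speed limits (rad/s): [2.39, 2.39, 3.01, 3.14, 3.14, 3.14].

### API

Orientations are given as a unit quaternion [x, y, z, w].
In Python, from workcell import r gives the robot as it stands.
- The arm moves only by the tool play_rows, never from a script. Its argument "steps" is a list of rows, each an object with "travel": the shift along the world's x, y, z in mm, a list of three; "dr": the turn, a rotation vector about the world's x, y, z in degrees, a list of three; "fingers": the gripper's target within -1 to 1 (fully open at 1, half-way at 0, shut at -1). In form: [{"travel": [dx, dy, dz], "dr": [wx, wy, wz], "fingers": fingers}, ...]. A call has 1 to 10 rows; each row is the pose to reach, as a shift and turn from the pose commanded when the call began; what a row does not reach only later rows make up. A row lasts 1/12 s, in which the tool goes at most 41.7 mm and 7.16 degrees, less where a joint would pass 70% of its speed; a pose out of reach is approached as far as the arm can. A call with a gripper value outside its range is refused whole. The fingers move at their own pace and stop on an object; "force" is the grip in N (left out, the last holds). Time passes only in rows, so rows that repeat a pose let the fingers close. It gives the time, the measured TCP pose, the force, the opening and the grip force at its end, in the units of the state.
- r.get_state(): the state, without advancing time (a new reading comes with each control period).
- r.get_image(name): name is "scene" or "top"; returns the picture (400x640x3 uint8, blue, green, red); there is no depth.
- r.camera_model(name): a dict with "fov_y" (degrees; the focal length in pixels is half the picture's height over the tangent of half this angle, whatever the lens; pixels are square), "cx", "cy" (the principal point, pixels), "dist_coeffs" ([k1, k2, p1, p2, k3] as OpenCV has them; the pictures are not rectified), "T" (4x4, takes a point from camera to world coordinates). Camera axes: x right, y down, z forward; pixel columns grow to the right and rows downward; lengths in m; the calibration is good to about 2 mm. A picture is of the moment at which its call begins. camera_model takes no time and is no camera call.
- r.hand_in(): hands the job in; it is judged then, once.
The state is a dict: "t": time; "q": joint angles; "qd": joint speeds; "tau": joint torques, N m; "ee_pos": TCP position; "eef_rot": TCP orientation; "force": force on the tool from outside, world axes, zero at the start; "torque": the same for the moment, N m; "gripper_width": opening from 0.0 (shut) to 1.0 (fully open); "grasp_force": force on a finger pad.
Only numpy, scipy, OpenCV 4.12 (cv2) and the standard library are available. Lean on these libraries where they do the work, as an engineer would, in place of code of your own. Each camera call takes 0.05 s, during which the arm holds its last target. There are 200 camera calls.

### The job

Raise the car barrier with the override key: take the red-headed key out of the wooden key block, put it fully home in the key switch of the grey control box without forcing it (its pins are sticky: press lightly and wiggle the key from side to side along the keyway until it drops past them), then turn it a quarter turn clockwise against the spring. The barrier rises only while the key is held turned, so finish like that, still gripping it; do not press the box's buttons, and leave the other keys and the things on the desk where they are.

Things in the scene. Friction and masses are not known exactly. Their poses are not given: they have to be found in the camera images.
- red_key_head (a point): Centre of the key's red plastic head, where to grip it across its thickness. Head 30 mm wide (x) x 10 mm thick (y) x 32 mm tall; z points up the key. Flange underside 24 mm below this point, tip of the bit 49 mm below. The key stands in one of the block's three slots, hanging on its flange (this point 56 mm above the desk), head width along the row; drawn 25 mm straight up it comes free.
- red_key: The red key itself, 65 mm long, about 45 g; origin at its tip. From the tip up: flat steel bit 13 mm wide (x) x 4 mm thick (y) x 10 mm tall, round shank 4.8 mm thick, round steel flange 24 mm across and 3 mm thick (underside 25 mm above the tip), neck 18 x 10 mm, red head. Alike both ways round: half a turn about z makes no difference.
- blue_key_head (a point): Centre of the head of a blue key of the same shape, standing in another slot of the block: leave it.
- green_key_head (a point): Centre of the head of a green key of the same shape, standing in another slot of the block: leave it.
- key_block: Wooden key block, 44 mm (x) x 156 mm (y) x 32 mm high, fixed to the desk; origin at the centre of its underside. Three slots in its top, in a row along its y, 50 mm apart.
- keyway (a point): Centre of the keyway's mouth, level with the lock face, 62 mm above the desk, on the grey control box (130 x 180 x 62 mm), amid a steel bezel and yellow ring. Vertical slot 16 mm long (x of this point) x 5.5 mm wide (y), mouth bevelled 2 mm all round. Key fully home: flange on the lock face, head centre 24 mm above this point. It turns only within 2 mm of home; once turned it cannot be pulled out.
- key_switch (a joint): Angle of the lock's rotor (13 to 26 mm below the face): 0 at rest (keyway in line), growing clockwise seen from above to its stop at 1.571 rad (a quarter turn). A spring turns it back to 0 when let go: 0.014 N m at rest, 0.07 N m at the stop. With the bit's play and the give of a grip the rotor lags 0.15 to 0.2 rad behind the gripper.
- lock: The fixed lock face and its two pins; frame as point keyway. Round-ended pins 5 mm thick stick 3.2 mm into the slot, one from its +x end 5 mm down, one from its -x end 10 mm down. Pushed straight down the bit jams. Swayed to both ends of the slot along x (aim 3 mm off centre, up to 6 if it sticks: the arm gives) under a light push (3 to 8 N) it slips past; pins yield to 3 N sideways and stay back.
- raise_button (a joint): Green push button on the box (20 mm across, pressed by 0 to 0.005 m), 64 mm from the keyway: leave it.
- lower_button (a joint): White push button on the box (20 mm across, pressed by 0 to 0.005 m), 103 mm from the keyway: leave it.
- stop_button (a joint): Large red stop button on the box in a yellow housing (36 mm across, pressed by 0 to 0.006 m), 97 mm from the keyway: leave it.
- flask: Dark red vacuum flask, 66 mm across, 207 mm tall, standing; origin at the centre of its underside. Leave it.
- drink_can: Orange and yellow drink can, 66 mm across, 115 mm tall, standing; origin at the centre of its underside. Leave it.
- blue_cup: Blue lidded travel cup, 74 mm across, 137 mm tall, standing; origin at the centre of its underside. Leave it.
- stapler: Black and blue stapler, 130 x 34 x 50 mm, standing; origin at the centre of its underside. Leave it.
- car_fob: Black car key fob, 68 x 36 x 14 mm, lying on the desk; origin at the centre of its underside. Leave it.

How it is judged:
On the way, in this order (a step that is already met when the one before it is completed fails the run):
1. the red key is drawn clear of the block (height (world z) of red_key_head above 0.095 m), for 0.1 s.
2. the red key is fully home in the key switch, flange on the lock face (z of red_key_head in the frame of keyway below 0.0262 m and horizontal distance between red_key_head and keyway below 0.006 m and angle between red_key_head's own z axis and vertical below 0.15 rad), for 0.2 s.
At the end, for the whole second after the job is handed in: The key switch stands at least 1.25 rad (72 of its 90 degrees) clockwise and still, the red key is home in it (head centre at most 26.5 mm above the keyway and within 6 mm of its axis) and still gripped by the fingers (more than 3 N) (value of joint key_switch above 1.25 rad and velocity of joint key_switch below 0.15 rad/s and z of red_key_head in the frame of keyway below 0.0265 m and horizontal distance between red_key_head and keyway below 0.006 m and contact force between the fingers and red_key above 3 N); the arm keeps its last pose, push and grip.
It fails at once if the key is forced: more than 50 N between the red key and the fixed lock (contact force between red_key and lock above 50 N).
It fails at once if a button of the box is pressed (value of joint any of raise_button, lower_button, stop_button above 0.003 m).
It fails at once if another key is moved by more than 15 mm (distance of any of blue_key_head, green_key_head from where it was at the start of the episode above 0.015 m).
It fails at once if something else on the desk is moved by more than 30 mm (distance of any of flask, drink_can, blue_cup, stapler, car_fob from where it was at the start of the episode above 0.03 m).
It also fails if it takes over 72 s, if anything falls off the work surface, if the arm or the gripper's body presses on something with over 40 N, if the wrist force passes 120 N, or if a joint passes its speed limit or range.

## Working session

There is one attempt and no reset: what is moved stays moved. The work goes in short steps, Python scripts to look and compute and a tool call to move; the robot and the scene stay as the last step left them, time stands still between calls to the robot, and variables do not carry over. Pictures are saved under pics/ and viewed, at most 10 in all, crops included, and the job is handed in when it is done.

Besides the shell and the picture viewer there is one more tool, called after "Emit:" as name(argument=value, ...), one argument or row to a line, values as JSON. play_rows: Moves the arm, as the interface text tells. Its arguments: {"type":"object","properties":{"steps":{"type":"array"},"force":{"type":"number"}},"required":["steps"]}

```bash
mkdir -p pics; ls; python3 - <<'E'
from workcell import r
import cv2
for n in("scene","top"):
    cv2.imwrite(f"pics/{n}0.png",r.get_image(n)); m=r.camera_model(n); print(n,m)
s=r.get_state(); print(s, r.grasp_offset)
E
```

```text
pics
scene {'fov_y': 53.006488182021805, 'cx': 319.47558394935487, 'cy': 191.50811504610544, 'dist_coeffs': array([-0.03409086,  0.        ,  0.        ,  0.        ,  0.        ]), 'T': array([[ 0.79120948,  0.32552301, -0.51770873,  1.11452013],
       [ 0.61126262, -0.39522976,  0.68567591, -0.58701561],
       [ 0.01858939, -0.85896927, -0.51168958,  0.6028743 ],
       [ 0.        ,  0.        ,  0.        ,  1.        ]])}
top {'fov_y': 42.869268620700986, 'cx': 329.5062848350789, 'cy': 200.50691817617104, 'dist_coeffs': array([-0.14919906,  0.        ,  0.        ,  0.        ,  0.        ]), 'T': array([[ 5.14991900e-03, -9.90663621e-01,  1.36231673e-01,
         4.20803055e-01],
       [-9.99986584e-01, -5.17771021e-03,  1.50337755e-04,
         8.85913535e-02],
       [ 5.56433979e-04, -1.36230620e-01, -9.90676995e-01,
         1.21382791e+00],
       [ 0.00000000e+00,  0.00000000e+00,  0.00000000e+00,
         1.00000000e+00]])}
{'t': 0.1, 'q': array([ 8.82590709e-01,  3.13342434e-01,  1.49832579e+00,  4.72282666e-06,
        1.33099984e+00, -2.23399274e-01]), 'qd': array([-4.19361541e-04, -6.83777059e-05, -1.91246985e-03,  1.26182273e-03,
       -1.18999929e-03,  1.14428972e-03]), 'tau': array([ 1.85281795e-03, -4.02816796e+01, -2.52645475e+01,  6.95727300e-02,
        3.42117611e-02, -1.38201634e-05]), 'ee_pos': array([0.23520389, 0.46913091, 0.23825801]), 'eef_rot': array([ 2.30317264e-01,  9.73115445e-01, -4.81796571e-04, -2.38746252e-04]), 'force': array([-0.20491137, -0.54259491,  0.27536691]), 'torque': array([-0.04606202,  0.01119509,  0.02058778]), 'grasp_force': 0.0, 'gripper_width': 1.000143087891231} -0.0187
```

View pics/scene0.png

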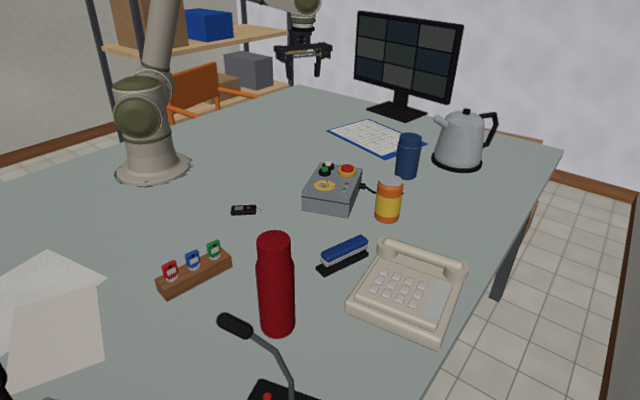

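View pics/top0.png

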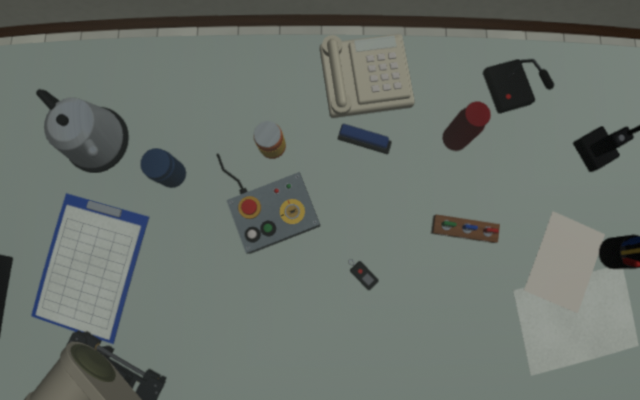

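The scene view shows the red, blue and green keys in the block at (170,270), (192,260) and (213,250), with the lock at (325,185). In the top view the red key is at (489,231), the block centre at (466,229) and the lock's yellow ring at (292,211). Next I'll measure these and look at enlarged crops.

```bash
cat > h.py <<'E'
import numpy as np, cv2
from workcell import r
def K(m):
    f=200/np.tan(np.radians(m["fov_y"]/2)); return np.array([[f,0,m["cx"]],[0,f,m["cy"]],[0,0,1.]])
def ray(n,uv):
    m=r.camera_model(n); p=cv2.undistortPoints(np.array([[uv]],float),K(m),m["dist_coeffs"])[0,0]
    return m["T"][:3,3], m["T"][:3,:3]@np.array([p[0],p[1],1])
def plane(n,uv,z):
    o,d=ray(n,uv); return o+d*(z-o[2])/d[2]
def two(uv1,uv2):
    (a,b),(c,d)=ray("scene",uv1),ray("top",uv2)
    st=np.linalg.lstsq(np.c_[b,-d],c-a,rcond=None)[0]; p,q=a+b*st[0],c+d*st[1]
    return (p+q)/2,np.linalg.norm(p-q)
def proj(n,P):
    m=r.camera_model(n); Ti=np.linalg.inv(m["T"])
    return cv2.projectPoints(np.atleast_2d(P).astype(float),cv2.Rodrigues(Ti[:3,:3])[0],Ti[:3,3],K(m),m["dist_coeffs"])[0][:,0]
def blobs(im,lo,hi,box,mn=8):
    h=cv2.cvtColor(im,cv2.COLOR_BGR2HSV); x0,y0,x1,y1=box
    m=np.zeros(im.shape[:2],np.uint8); m[y0:y1,x0:x1]=cv2.inRange(h,lo,hi)[y0:y1,x0:x1]
    n,l,s,c=cv2.connectedComponentsWithStats(m); return [(c[i].round(1),s[i].tolist()) for i in range(1,n) if s[i][4]>=mn],m
E
python3 - <<'E'
from h import *
S=cv2.imread("pics/scene0.png");T=cv2.imread("pics/top0.png")
for nm,lo,hi in(("red",(0,120,60),(8,255,255)),("red2",(172,120,60),(180,255,255)),("blue",(100,120,50),(125,255,255)),("green",(45,80,40),(85,255,255))):
    print(nm,"S",blobs(S,lo,hi,(150,230,240,305))[0],"T",blobs(T,lo,hi,(425,205,505,250))[0])
b,m=blobs(T,(3,60,30),(20,255,200),(420,205,510,250)); 
c=max(cv2.findContours(m,0,2)[0],key=cv2.contourArea); R=cv2.minAreaRect(c); print(R)
print("block", [plane("top",p,.032)[:2].round(4) for p in cv2.boxPoints(R)])
for n,im,bx in(("scene",S,(300,165,365,215)),("top",T,(270,190,315,230))):
    for q in blobs(im,(20,110,90),(35,255,255),bx)[0]: print(n,"yel",q,plane(n,q[0],.062).round(4))
a=cv2.resize(S[155:225,290:390],None,fx=7.5,fy=7.5,interpolation=3); cv2.imwrite("pics/a.png",a)
b=cv2.resize(T[165:260,220:330],None,fx=6,fy=6,interpolation=3); cv2.imwrite("pics/b.png",b)
c=np.vstack([cv2.resize(T[205:250,420:510],(580,290),interpolation=3),cv2.resize(S[232:302,145:245],(440,308),interpolation=3)[:, :] if 0 else cv2.resize(S[235:300,140:270],(580,290),interpolation=3)])
cv2.imwrite("pics/c.png",c)
E
```

```text
red S [(array([169., 269.]), [162, 260, 17, 19, 154])] T [(array([492.2, 229.7]), [486, 228, 12, 6, 50])]
red2 S [] T []
blue S [(array([191.5, 257.8]), [185, 250, 15, 18, 131])] T [(array([470.6, 226.7]), [465, 225, 12, 4, 36])]
green S [(array([212.8, 247.8]), [207, 240, 13, 17, 126])] T [(array([449.7, 223.4]), [444, 222, 12, 4, 40])]
((465.7116394042969, 228.0979766845703), (65.72715759277344, 18.563304901123047), 8.583621978759766)
block [array([ 0.5094, -0.1508]), array([ 0.5526, -0.1582]), array([ 0.5297, -0.3144]), array([ 0.4862, -0.3062])]
scene yel (array([346.3, 173. ]), [338, 167, 18, 10, 85]) [0.5633 0.2687 0.062 ]
scene yel (array([323.4, 185. ]), [314, 180, 21, 11, 104]) [0.5544 0.1718 0.062 ]
scene yel (array([324.4, 184.7]), [320, 183, 9, 4, 23]) [0.5555 0.1748 0.062 ]
top yel (array([291.8, 211.3]), [280, 199, 25, 25, 267]) [0.5539 0.1745 0.062 ]
top yel (array([291.5, 211. ]), [287, 206, 10, 11, 62]) [0.5546 0.1752 0.062 ]
```

View pics/a.png

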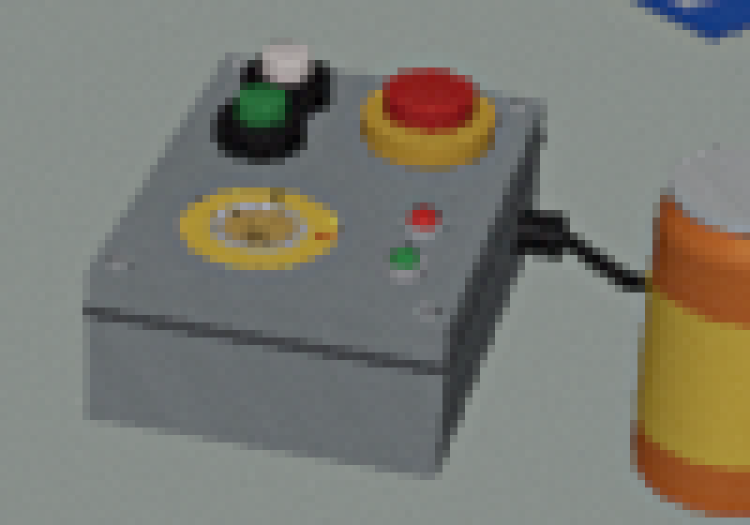

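View pics/b.png

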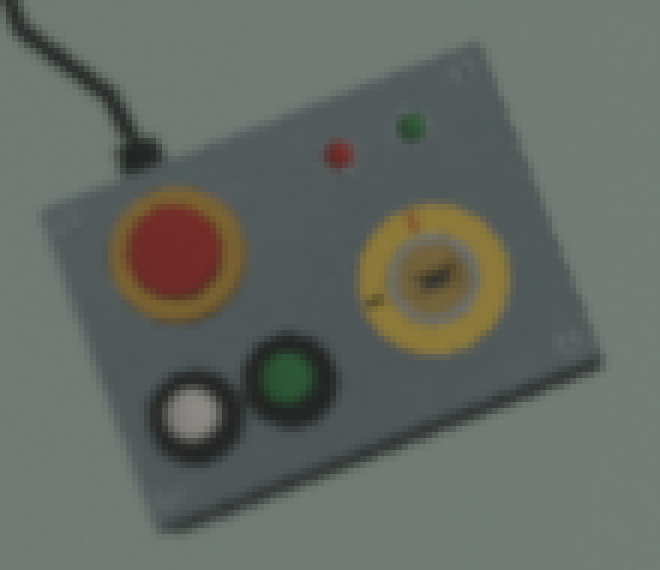

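View pics/c.png

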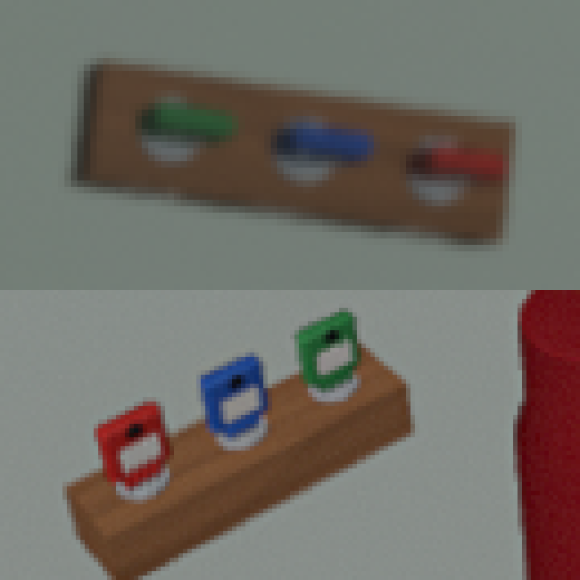

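The enlarged crops show the keyway slot running from about (418,283) to (455,270) in the lock crop. It lines up with the black rest mark and is parallel to the box's long edge, and the red mark a quarter turn clockwise is where it should end. The heads' tops lie along the row, and the red key is the slot on the right in the top view.

```bash
python3 - <<'E'
from h import *
S=cv2.imread("pics/scene0.png");T=cv2.imread("pics/top0.png")
ts={"red":((492.2,229.7),(169.5,269)),"blue":((470.6,226.7),(192,258.5)),"green":((449.7,223.4),(213,248))}
for k,(t,s) in ts.items(): print(k,"top@.07",plane("top",t,.070).round(4),"scene@.056",plane("scene",s,.056).round(4),two(s,t))
ax=np.array([.0229+.0232,.1636-.008]);ax=np.array([np.cos(np.radians(81.6)),np.sin(np.radians(81.6))])
c=np.array([.5195,-.2324]); print("slots",[(c+k*ax).round(4) for k in(-.05,0,.05)], "proj tops",proj("top",[[*(c-.05*ax),.072]]),proj("scene",[[*(c-.05*ax),.056]]))
# box: grey top
P=lambda x,y:plane("top",(220+x/6-.5+.08,165+y/6-.5+.08),.062)
cor=[P(480,42),P(604,358),P(160,525),P(42,210)]
for i in range(4):
    d=cor[(i+1)%4]-cor[i]; print("edge",np.linalg.norm(d).round(4),np.degrees(np.arctan2(d[1],d[0])).round(1))
print("slot",P(436,277),P(418,283)-P(455,270),"tick",P(374,300)-P(434,278))
# bezel ellipse fit from yellow outer
_,m=blobs(T,(20,110,90),(35,255,255),(270,190,315,230)); e=cv2.fitEllipse(max(cv2.findContours(m,0,1)[0],key=len)); print(e,plane("top",e[0],.062))
_,m=blobs(S,(20,110,90),(35,255,255),(310,177,336,198)); e=cv2.fitEllipse(max(cv2.findContours(m,0,1)[0],key=len)); print(e,plane("scene",e[0],.062))
print("flask",plane("top",(458,142),0.0),"can",plane("top",(268,130),.115))
E
```

```text
red top@.07 [ 0.5127 -0.2835  0.07  ] scene@.056 [ 0.5147 -0.2848  0.056 ] (array([ 0.51457369, -0.28641632,  0.05704126]), np.float64(0.0030077632203491245))
blue top@.07 [ 0.5195 -0.233   0.07  ] scene@.056 [ 0.5231 -0.2364  0.056 ] (array([ 0.52136446, -0.23644704,  0.05509118]), np.float64(0.001806140016096237))
green top@.07 [ 0.527  -0.1847  0.07  ] scene@.056 [ 0.5296 -0.1867  0.056 ] (array([ 0.528876  , -0.18727774,  0.05599766]), np.float64(0.0018203659924409252))
slots [array([ 0.5122, -0.2819]), array([ 0.5195, -0.2324]), array([ 0.5268, -0.1829])] proj tops [[491.79389973 229.84103815]] [[170.04381924 267.70301528]]
edge 0.1307 -158.2
edge 0.1791 111.1
edge 0.1292 22.1
edge 0.1797 -68.5
slot [0.55520786 0.17351541 0.062     ] [-0.00504808  0.01399574  0.        ] tick [-0.00853438  0.02268474  0.        ]
((291.7537536621094, 211.12246704101562), (21.946245193481445, 22.23794174194336), 46.10287857055664) [0.55433982 0.1746272  0.062     ]
((323.6213073730469, 184.91998291015625), (10.057692527770996, 19.474403381347656), 90.96739196777344) [0.55462712 0.17253911 0.062     ]
flask [ 0.73546283 -0.2283054   0.        ] can [0.7299626  0.22678897 0.115     ]
```

Emit:
play_rows(
  steps=[
    {"travel": [39, -106, -4], "dr": [0, 0, -7], "fingers": 0.1},
    {"travel": [39, -106, -4], "dr": [0, 0, -7], "fingers": 0.1},
    {"travel": [39, -106, -4], "dr": [0, 0, -14], "fingers": 0.1},
    {"travel": [65, -176, -10], "dr": [0, 0, -21], "fingers": 0.1},
    {"travel": [78, -212, -15], "dr": [0, 0, -28], "fingers": 0.1},
    {"travel": [91, -247, -20], "dr": [0, 0, -35], "fingers": 0.1},
    {"travel": [104, -282, -20], "dr": [0, 0, -42], "fingers": 0.1},
    {"travel": [117, -317, -20], "dr": [0, 0, -49], "fingers": 0.1},
    {"travel": [130, -352, -20], "dr": [0, 0, -54], "fingers": 0.1},
    {"travel": [139, -376, -30], "dr": [0, 0, -56], "fingers": 0.1},
  ],
)

```text
t: 0.93
ee_pos: [0.3752, 0.0911, 0.2098]
eef_rot: [0.662, 0.749, 0.001, 0.001]
force: [2.5, 1.2, -0.7]
gripper_width: 0.554
grasp_force: 0.0
```

Emit:
play_rows(
  steps=[
    {"travel": [14, -38, -6], "dr": [0, 0, -4], "fingers": 0.1},
    {"travel": [28, -75, -12], "dr": [0, 0, -8], "fingers": 0.1},
    {"travel": [42, -113, -18], "dr": [0, 0, -12], "fingers": 0.1},
    {"travel": [56, -150, -24], "dr": [0, 0, -15.6], "fingers": 0.1},
    {"travel": [70, -188, -30], "dr": [0, 0, -15.6], "fingers": 0.1},
    {"travel": [84, -226, -36], "dr": [0, 0, -15.6], "fingers": 0.1},
    {"travel": [98, -263, -42], "dr": [0, 0, -15.6], "fingers": 0.1},
    {"travel": [112, -301, -48], "dr": [0, 0, -15.6], "fingers": 0.1},
    {"travel": [126, -339, -54], "dr": [0, 0, -15.6], "fingers": 0.1},
    {"travel": [139, -376, -58], "dr": [0, 0, -15.6], "fingers": 0.1},
  ],
)

```text
t: 1.77
ee_pos: [0.5134, -0.2846, 0.1496]
eef_rot: [0.756, 0.654, -0.0, -0.001]
force: [0.6, 1.3, -0.1]
gripper_width: 0.546
grasp_force: 0.0
```

```bash
python3 - <<'E'
from h import *
S=r.get_image("scene");T=r.get_image("top")
s=r.get_state(); print(s["ee_pos"],s["eef_rot"])
p=s["ee_pos"]; print(proj("scene",[p]),proj("top",[p]))
x=cv2.resize(S[170:300,100:260],(800,600),interpolation=3); cv2.imwrite("pics/d.png",x)
E
```

```text
[ 0.51343708 -0.28694669  0.14869299] [ 7.57326967e-01  6.53035570e-01 -3.34965597e-04 -5.44608696e-04]
[[159.51627255 231.87793502]] [[505.2432481  226.38373871]]
```

View pics/d.png

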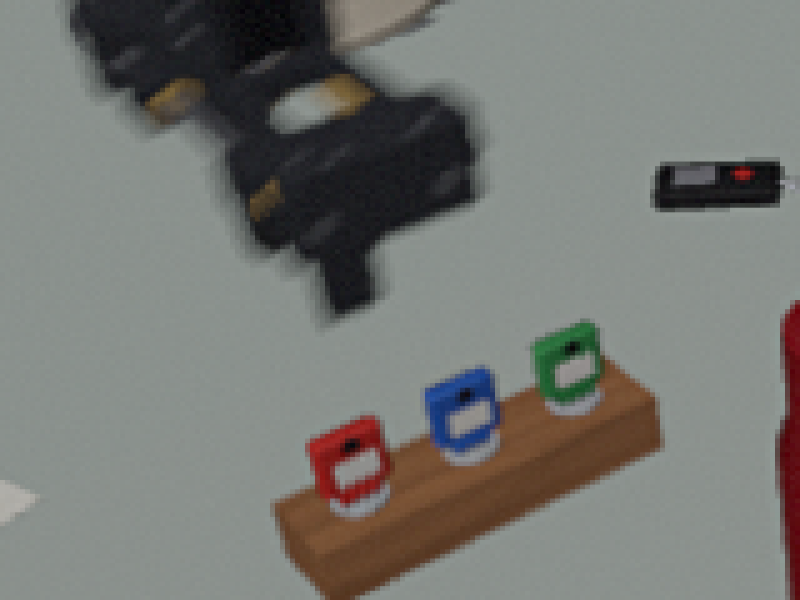

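The hand is above the red key (head at about (350,460) in this crop) and aligned with the row. I'll descend now.

Emit:
play_rows(
  steps=[
    {"travel": [0, -1, -15], "dr": [0, 0, 0], "fingers": 0.0},
    {"travel": [0, -1, -35], "dr": [0, 0, 0], "fingers": 0.0},
    {"travel": [0, -1, -55], "dr": [0, 0, 0], "fingers": 0.0},
    {"travel": [0, -1, -70], "dr": [0, 0, 0], "fingers": 0.0},
    {"travel": [0, -1, -85], "dr": [0, 0, 0], "fingers": 0.0},
    {"travel": [0, -1, -97], "dr": [0, 0, 0], "fingers": 0.0},
    {"travel": [0, -1, -106], "dr": [0, 0, 0], "fingers": 0.0},
    {"travel": [0, -1, -111], "dr": [0, 0, 0], "fingers": 0.0},
    {"travel": [0, -1, -111], "dr": [0, 0, 0], "fingers": 0.0},
    {"travel": [0, -1, -111], "dr": [0, 0, 0], "fingers": 0.0},
  ],
)

```text
t: 2.7
ee_pos: [0.5135, -0.2838, 0.0401]
eef_rot: [0.756, 0.655, 0.0, 0.0]
force: [-1.0, 0.6, -0.0]
gripper_width: 0.5
grasp_force: 0.0
```

Emit:
play_rows(
  steps=[
    {"travel": [0, 0, 0], "dr": [0, 0, 0], "fingers": -1},
    {"travel": [0, 0, 0], "dr": [0, 0, 0], "fingers": -1},
    {"travel": [0, 0, 0], "dr": [0, 0, 0], "fingers": -1},
    {"travel": [0, 0, 0], "dr": [0, 0, 0], "fingers": -1},
    {"travel": [0, 0, 0], "dr": [0, 0, 0], "fingers": -1},
    {"travel": [0, 0, 0], "dr": [0, 0, 0], "fingers": -1},
    {"travel": [0, 0, 0], "dr": [0, 0, 0], "fingers": -1},
    {"travel": [0, 0, 0], "dr": [0, 0, 0], "fingers": -1},
  ],
  force=40,
)

```text
t: 3.37
ee_pos: [0.5134, -0.2837, 0.0399]
eef_rot: [0.756, 0.655, -0.0, 0.0]
force: [0.0, 0.7, 1.4]
gripper_width: 0.107
grasp_force: 40.0
```

Emit:
play_rows(
  steps=[
    {"travel": [0, 0, 8], "dr": [0, 0, 0], "fingers": -1},
    {"travel": [0, 0, 18], "dr": [0, 0, 0], "fingers": -1},
    {"travel": [0, 0, 30], "dr": [0, 0, 0], "fingers": -1},
    {"travel": [0, 0, 45], "dr": [0, 0, 0], "fingers": -1},
    {"travel": [0, 0, 60], "dr": [0, 0, 0], "fingers": -1},
    {"travel": [0, 0, 75], "dr": [0, 0, 0], "fingers": -1},
    {"travel": [1, 15, 86], "dr": [0, 0, 0], "fingers": -1},
    {"travel": [4, 40, 90], "dr": [0, 0, 2], "fingers": -1},
    {"travel": [6, 70, 90], "dr": [0, 0, 4], "fingers": -1},
    {"travel": [9, 100, 90], "dr": [0, 0, 7], "fingers": -1},
  ],
)

```text
t: 4.2
ee_pos: [0.5224, -0.183, 0.1314]
eef_rot: [0.714, 0.7, 0.0, 0.001]
force: [-0.1, -0.3, 0.8]
gripper_width: 0.111
grasp_force: 40.0
```

Emit:
play_rows(
  steps=[
    {"travel": [3, 38, 0], "dr": [0, 0, 3], "fingers": -1},
    {"travel": [6, 76, 0], "dr": [0, 0, 6], "fingers": -1},
    {"travel": [10, 114, 0], "dr": [0, 0, 9], "fingers": -1},
    {"travel": [13, 152, 0], "dr": [0, 0, 12], "fingers": -1},
    {"travel": [16, 190, 0], "dr": [0, 0, 15], "fingers": -1},
    {"travel": [20, 228, 0], "dr": [0, 0, 18], "fingers": -1},
    {"travel": [24, 266, 0], "dr": [0, 0, 20], "fingers": -1},
    {"travel": [28, 304, 0], "dr": [0, 0, 22], "fingers": -1},
    {"travel": [31, 335, 0], "dr": [0, 0, 22.5], "fingers": -1},
    {"travel": [32.5, 358, 0], "dr": [0, 0, 22.5], "fingers": -1},
  ],
)

```text
t: 5.03
ee_pos: [0.5549, 0.1771, 0.1311]
eef_rot: [0.564, 0.826, 0.001, 0.001]
force: [-0.2, -1.0, -1.1]
gripper_width: 0.109
grasp_force: 40.0
```

Emit:
play_rows(
  steps=[
    {"travel": [0, 0, -5], "dr": [0, 0, 0], "fingers": -1},
    {"travel": [0, 0, -10], "dr": [0, 0, 0], "fingers": -1},
    {"travel": [0, 0, -14], "dr": [0, 0, 0], "fingers": -1},
    {"travel": [0, 0, -14], "dr": [0, 0, 0], "fingers": -1},
    {"travel": [0, 0, -14], "dr": [0, 0, 0], "fingers": -1},
    {"travel": [0, 0, -14], "dr": [0, 0, 0], "fingers": -1},
  ],
)

```text
t: 5.53
ee_pos: [0.5551, 0.1734, 0.116]
eef_rot: [0.565, 0.825, 0.0, 0.0]
force: [-0.5, 0.0, -0.5]
gripper_width: 0.108
grasp_force: 40.0
```

```bash
python3 - <<'E'
from h import *
S=r.get_image("scene")
s=r.get_state(); print(s["ee_pos"],s["eef_rot"],s["gripper_width"],s["force"])
p=s["ee_pos"]; print("head,tip",proj("scene",[p+[0,0,.016],p-[0,0,.033]]),"keyway",proj("scene",[[.5545,.174,.062]]))
for b in blobs(S,(0,120,60),(8,255,255),(305,120,345,200))[0]: print(b)
x=cv2.resize(S[130:205,280:380],(800,600),interpolation=3); cv2.imwrite("pics/e.png",x)
E
```

```text
[0.55504548 0.17362496 0.11602634] [5.64913204e-01 8.25150317e-01 1.03835028e-04 1.22565427e-04] 0.10932604449451683 [-0.23263448 -0.07458112  0.00648435]
head,tip [[324.63491545 161.66297807]
 [324.17644982 178.02404639]] keyway [[323.90921443 184.69845579]]
(array([323.8, 162.8]), [322, 156, 5, 15, 56])
(array([342.8, 167.6]), [341, 165, 4, 7, 20])
```

View pics/e.png

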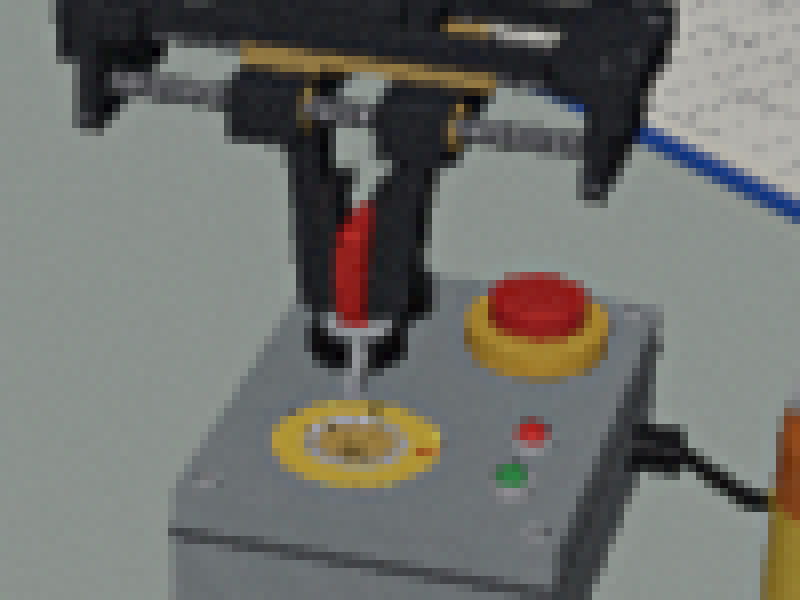

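The key hangs vertical with its tip near (357,395) in this crop, straight above the keyway centre at about (357,440). I'll lower it gently.

Emit:
play_rows(
  steps=[
    {"travel": [0, 0, -5], "dr": [0, 0, 0], "fingers": -1},
    {"travel": [0, 0, -10], "dr": [0, 0, 0], "fingers": -1},
    {"travel": [0, 0, -14], "dr": [0, 0, 0], "fingers": -1},
    {"travel": [0, 0, -17], "dr": [0, 0, 0], "fingers": -1},
    {"travel": [0, 0, -19], "dr": [0, 0, 0], "fingers": -1},
    {"travel": [0, 0, -20], "dr": [0, 0, 0], "fingers": -1},
    {"travel": [0, 0, -21], "dr": [0, 0, 0], "fingers": -1},
    {"travel": [0, 0, -22], "dr": [0, 0, 0], "fingers": -1},
    {"travel": [0, 0, -23], "dr": [0, 0, 0], "fingers": -1},
    {"travel": [0, 0, -23], "dr": [0, 0, 0], "fingers": -1},
  ],
)

```text
t: 6.42
ee_pos: [0.5548, 0.1743, 0.0926]
eef_rot: [0.564, 0.825, -0.0, -0.0]
force: [0.4, 1.0, -0.9]
gripper_width: 0.106
grasp_force: 40.0
```

Emit:
play_rows(
  steps=[
    {"travel": [0, 0, -1], "dr": [0, 0, 0], "fingers": -1},
    {"travel": [0, 0, -1], "dr": [0, 0, 0], "fingers": -1},
    {"travel": [0, 0, -2], "dr": [0, 0, 0], "fingers": -1},
    {"travel": [0, 0, -2], "dr": [0, 0, 0], "fingers": -1},
    {"travel": [0, 0, -3], "dr": [0, 0, 0], "fingers": -1},
    {"travel": [0, 0, -3], "dr": [0, 0, 0], "fingers": -1},
  ],
)

```text
t: 6.92
ee_pos: [0.5552, 0.174, 0.0898]
eef_rot: [0.564, 0.825, 0.0, 0.001]
force: [1.9, -2.8, -0.4]
gripper_width: 0.108
grasp_force: 40.0
```

Emit:
play_rows(
  steps=[
    {"travel": [-0.5, 1.4, -1], "dr": [0, 0, 0], "fingers": -1},
    {"travel": [-1.1, 2.8, -2], "dr": [0, 0, 0], "fingers": -1},
    {"travel": [-1.1, 2.8, -2], "dr": [0, 0, 0], "fingers": -1},
    {"travel": [0, 0, -2], "dr": [0, 0, 0], "fingers": -1},
    {"travel": [1.1, -2.8, -2], "dr": [0, 0, 0], "fingers": -1},
    {"travel": [1.1, -2.8, -2], "dr": [0, 0, 0], "fingers": -1},
    {"travel": [0, 0, -2], "dr": [0, 0, 0], "fingers": -1},
    {"travel": [0, 0, -2], "dr": [0, 0, 0], "fingers": -1},
  ],
)

```text
t: 7.58
ee_pos: [0.5544, 0.1747, 0.0875]
eef_rot: [0.564, 0.826, -0.0, -0.0]
force: [-0.0, -0.3, -0.2]
gripper_width: 0.109
grasp_force: 40.0
```

Emit:
play_rows(
  steps=[
    {"travel": [-0.5, 1.4, -1], "dr": [0, 0, 0], "fingers": -1},
    {"travel": [-1.1, 2.8, -2], "dr": [0, 0, 0], "fingers": -1},
    {"travel": [-1.1, 2.8, -3], "dr": [0, 0, 0], "fingers": -1},
    {"travel": [0, 0, -3], "dr": [0, 0, 0], "fingers": -1},
    {"travel": [1.1, -2.8, -3], "dr": [0, 0, 0], "fingers": -1},
    {"travel": [1.1, -2.8, -4], "dr": [0, 0, 0], "fingers": -1},
    {"travel": [0, 0, -4], "dr": [0, 0, 0], "fingers": -1},
    {"travel": [0, 0, -4], "dr": [0, 0, 0], "fingers": -1},
  ],
)

```text
t: 8.25
ee_pos: [0.5545, 0.1745, 0.0835]
eef_rot: [0.564, 0.826, -0.0, -0.0]
force: [0.4, -0.1, -0.7]
gripper_width: 0.113
grasp_force: 40.0
```

Emit:
play_rows(
  steps=[
    {"travel": [-0.5, 1.4, -1], "dr": [0, 0, 0], "fingers": -1},
    {"travel": [-1.1, 2.8, -2], "dr": [0, 0, 0], "fingers": -1},
    {"travel": [-1.1, 2.8, -3], "dr": [0, 0, 0], "fingers": -1},
    {"travel": [0, 0, -3], "dr": [0, 0, 0], "fingers": -1},
    {"travel": [1.1, -2.8, -4], "dr": [0, 0, 0], "fingers": -1},
    {"travel": [1.1, -2.8, -5], "dr": [0, 0, 0], "fingers": -1},
    {"travel": [0, 0, -5], "dr": [0, 0, 0], "fingers": -1},
    {"travel": [0, 0, -5], "dr": [0, 0, 0], "fingers": -1},
  ],
)

```text
t: 8.92
ee_pos: [0.5545, 0.1746, 0.0784]
eef_rot: [0.564, 0.826, -0.0, -0.0]
force: [0.2, 0.0, -0.8]
gripper_width: 0.107
grasp_force: 40.0
```

Emit:
play_rows(
  steps=[
    {"travel": [0, 0, -2], "dr": [0, 0, 0], "fingers": -1},
    {"travel": [0, 0, -4], "dr": [0, 0, 0], "fingers": -1},
    {"travel": [0, 0, -5.5], "dr": [0, 0, 0], "fingers": -1},
    {"travel": [0, 0, -6.5], "dr": [0, 0, 0], "fingers": -1},
    {"travel": [0, 0, -7], "dr": [0, 0, 0], "fingers": -1},
    {"travel": [0, 0, -7], "dr": [0, 0, 0], "fingers": -1},
  ],
)

```text
t: 9.42
ee_pos: [0.5548, 0.1743, 0.0715]
eef_rot: [0.564, 0.825, -0.0, -0.0]
force: [0.2, -0.5, -0.9]
gripper_width: 0.108
grasp_force: 40.0
```

Emit:
play_rows(
  steps=[
    {"travel": [0, 0, -0.7], "dr": [0, 0, 0], "fingers": -1},
    {"travel": [0, 0, -1.4], "dr": [0, 0, 0], "fingers": -1},
    {"travel": [0, 0, -2], "dr": [0, 0, 0], "fingers": -1},
    {"travel": [0, 0, -2.3], "dr": [0, 0, 0], "fingers": -1},
    {"travel": [0, 0, -2.3], "dr": [0, 0, 0], "fingers": -1},
    {"travel": [0, 0, -2.3], "dr": [0, 0, 0], "fingers": -1},
  ],
)

```text
t: 9.92
ee_pos: [0.5549, 0.1743, 0.0698]
eef_rot: [0.564, 0.825, 0.0, 0.0]
force: [-2.7, 0.2, 5.6]
gripper_width: 0.113
grasp_force: 40.0
```

The force rose to 5.6 N at z = 0.0698 m, against a predicted home height of 0.070 m, so the flange is seated. Next is the clockwise turn.

Emit:
play_rows(
  steps=[
    {"travel": [0, 0, 0], "dr": [0, 0, -5], "fingers": -1},
    {"travel": [0, 0, 0], "dr": [0, 0, -10], "fingers": -1},
    {"travel": [0, 0, 0], "dr": [0, 0, -15], "fingers": -1},
    {"travel": [0, 0, 0], "dr": [0, 0, -20], "fingers": -1},
    {"travel": [0, 0, 0], "dr": [0, 0, -25], "fingers": -1},
    {"travel": [0, 0, 0], "dr": [0, 0, -30], "fingers": -1},
  ],
  force=45,
)

```text
t: 10.42
ee_pos: [0.5548, 0.1744, 0.0698]
eef_rot: [0.76, 0.65, 0.0, -0.0]
force: [-3.4, -0.0, 6.3]
gripper_width: 0.108
grasp_force: 45.0
```

```bash
python3 - <<'E'
from h import *
s=r.get_state(); print(s)
E
```

```text
{'t': 10.4167, 'q': array([1.03263164e-01, 6.12962630e-01, 1.51275473e+00, 7.54219307e-05,
       1.01580475e+00, 2.59605135e-01]), 'qd': array([-6.55583846e-05,  3.15535923e-03, -5.43404842e-04, -3.53558959e-04,
       -7.61014543e-04,  1.03878704e+00]), 'tau': array([ -0.63621344, -46.31961107, -20.82047939,   0.04727956,
        -0.75438056,  -1.30945366]), 'ee_pos': array([0.55479231, 0.17443292, 0.06984202]), 'eef_rot': array([ 7.60179287e-01,  6.49713360e-01,  4.72339215e-05, -6.35025064e-06]), 'force': array([-3.37393149, -0.0220403 ,  6.3385107 ]), 'torque': array([-0.11304586,  0.6082231 ,  0.09352247]), 'grasp_force': 44.99908911064267, 'gripper_width': 0.10792604669755791}
```

Emit:
play_rows(
  steps=[
    {"travel": [0, 0, 0], "dr": [0, 0, -6], "fingers": -1},
    {"travel": [0, 0, 0], "dr": [0, 0, -12], "fingers": -1},
    {"travel": [0, 0, 0], "dr": [0, 0, -18], "fingers": -1},
    {"travel": [0, 0, 0], "dr": [0, 0, -24], "fingers": -1},
    {"travel": [0, 0, 0], "dr": [0, 0, -30], "fingers": -1},
    {"travel": [0, 0, 0], "dr": [0, 0, -36], "fingers": -1},
    {"travel": [0, 0, 0], "dr": [0, 0, -42], "fingers": -1},
    {"travel": [0, 0, 0], "dr": [0, 0, -48], "fingers": -1},
    {"travel": [0, 0, 0], "dr": [0, 0, -54], "fingers": -1},
    {"travel": [0, 0, 0], "dr": [0, 0, -58], "fingers": -1},
  ],
)

```text
t: 11.25
ee_pos: [0.5548, 0.1744, 0.0699]
eef_rot: [0.98, 0.199, 0.0, -0.0]
force: [-2.3, -0.7, 5.6]
gripper_width: 0.111
grasp_force: 45.0
```

Emit:
play_rows(
  steps=[
    {"travel": [0, 0, 0], "dr": [0, 0, -2], "fingers": -1},
    {"travel": [0, 0, 0], "dr": [0, 0, -4], "fingers": -1},
    {"travel": [0, 0, 0], "dr": [0, 0, -5], "fingers": -1},
    {"travel": [0, 0, 0], "dr": [0, 0, -5], "fingers": -1},
    {"travel": [0, 0, 0], "dr": [0, 0, -5], "fingers": -1},
    {"travel": [0, 0, 0], "dr": [0, 0, -5], "fingers": -1},
  ],
)

```text
t: 11.75
ee_pos: [0.5548, 0.1744, 0.0698]
eef_rot: [0.987, 0.159, -0.0, -0.0]
force: [-3.4, 0.8, 6.9]
gripper_width: 0.11
grasp_force: 45.0
```

```bash
python3 - <<'E'
from h import *
s=r.get_state(); print(s)
S=r.get_image("scene"); cv2.imwrite("pics/f0.png",S)
x=cv2.resize(S[130:205,280:380],(800,600),interpolation=3); cv2.imwrite("pics/f.png",x)
E
```

```text
{'t': 11.75, 'q': array([1.03251275e-01, 6.12967126e-01, 1.51276937e+00, 1.70997998e-04,
       1.01586978e+00, 1.35485371e+00]), 'qd': array([-0.00080963, -0.00043332, -0.00138819,  0.00126251,  0.00210552,
       -0.00016903]), 'tau': array([-6.80364445e-01, -4.64073372e+01, -2.08919013e+01, -4.36365372e-02,
       -8.34759660e-01,  7.17148650e-02]), 'ee_pos': array([0.55476855, 0.1744439 , 0.06983481]), 'eef_rot': array([ 9.87298573e-01,  1.58875809e-01, -2.71242990e-06, -7.29371428e-05]), 'force': array([-3.41664703,  0.78727702,  6.9332893 ]), 'torque': array([0.01618978, 0.72713653, 0.07785594]), 'grasp_force': 45.00151773914695, 'gripper_width': 0.10989999599557654}
```

View pics/f.png

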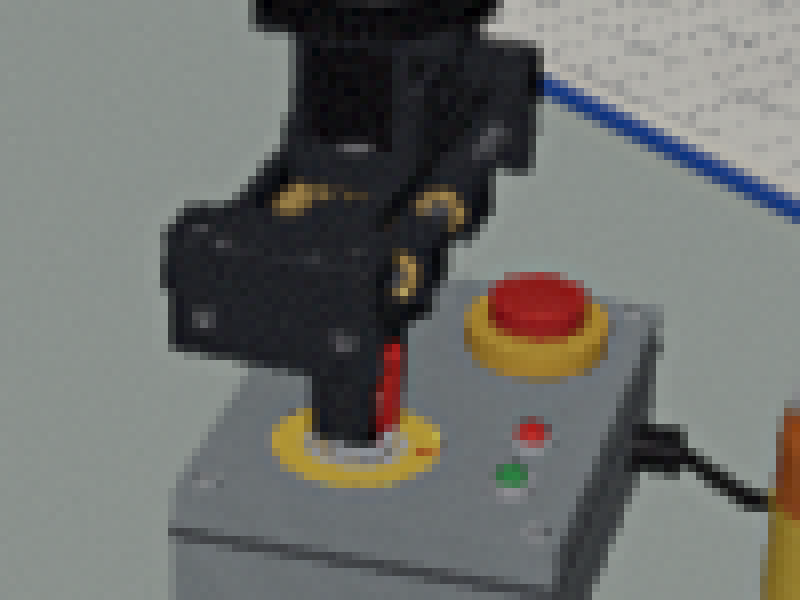

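The key is seated (flange on the bezel at about (358,450)) and turned with the gripper towards the red mark. The measured torque of 0.08 N·m matches the spring near its stop. I'll add a few degrees for margin, let it settle and hand in.

Emit:
play_rows(
  steps=[
    {"travel": [0, 0, 0], "dr": [0, 0, -2], "fingers": -1},
    {"travel": [0, 0, 0], "dr": [0, 0, -3], "fingers": -1},
    {"travel": [0, 0, 0], "dr": [0, 0, -3], "fingers": -1},
    {"travel": [0, 0, 0], "dr": [0, 0, -3], "fingers": -1},
    {"travel": [0, 0, 0], "dr": [0, 0, -3], "fingers": -1},
    {"travel": [0, 0, 0], "dr": [0, 0, -3], "fingers": -1},
    {"travel": [0, 0, 0], "dr": [0, 0, -3], "fingers": -1},
  ],
)

```text
t: 12.38
ee_pos: [0.5548, 0.1745, 0.0698]
eef_rot: [0.991, 0.133, 0.0, -0.0]
force: [-2.3, -0.9, 6.5]
gripper_width: 0.111
grasp_force: 45.0
```

```bash
python3 - <<'E'
from h import *
s=r.get_state(); print(s["ee_pos"],s["force"],s["torque"],s["grasp_force"]); print(r.hand_in())
E
```

```text
[0.55478853 0.17445304 0.06984588] [-2.29498046 -0.91030568  6.51525441] [-0.02368177  0.71018966  0.06802915] 45.00144889578223
the job is handed in; nothing more can be done
None
```

I handed the job in with the red key seated in the switch, turned about 96° clockwise at the gripper and still gripped at 45 N; no verdict came back, and I did not look to see whether the barrier rose.

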